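Hook the sample tray onto the slotted desk stand and lock it

TASK

Pick the blue sample tray up by its metal fin, hook its two steel tabs into the upper pair of slots of the grey desk stand (its slotted head may be clamped a little off centre on its foot) and let go, so that it hangs loosely on top of the two spring catches. Then press its two orange pads down one after the other, in either order, until each catch has snapped out over its pad and the tray is fully home. Do not ram the stand, and leave the fitting, the pen cup and the toy loader where they are.

Things in the scene. Friction and masses are not known exactly. Their poses are not given: they have to be found in the camera images.
- stand: Foot of the stand, a dark plate 8 mm thick, fixed to the desk: x -95 to 35, y +-105 mm. x points to the tray's side (roughly away from the robot), z up. The metal-grey slotted head stands on it, its front face in the plane x = 0, top at z 161. The head is clamped up to 9 mm to either side of centre (along y); that shift, D, is not reported: find it by touch or sight. The head does not move when pushed
- seat (a point): Point fixed to the foot, axes as stand, 46 mm in front of the head's face, 168 mm above the desk, at y = 0. When the tray is home tray_fin lies here but for D along y (within 4 mm in x and z: it tips forward a little), axes parallel. The tabs pass into the slots (moving along -x) with tray_fin 18 to 23 mm above seat; lowered, the tray rests on the catches 8 to 15 mm above home
- upright_foot (a point): Point of the stand's foot at x = 0, y = 0, z = 8 mm, axes as stand. The head over it: two uprights at y = D+60 and D-60, each 34 mm wide, 5 mm thick (x -5 to 0). Slots to use: 7.5 mm wide, z 118 to 149, on the uprights' centre lines, yellow marks above and below; like slots 65 mm lower are not used. Black catch housings: x -5 to 24, |y - D| 85 to 109, z 128 to 162
- tray_fin (a point): Loose blue tray, 0.25 to 0.5 kg: grip point in its upright metal fin, 92 mm above the tray's underside. Axes: x from the tabs to the front lip, y to the left pad, z up. In mm from here: fin x +-17, y +-5, z -88 to 15; floor plate x -45 to 40, y +-75, z -92 to -88; front lip x 37 to 40, up to z -62; back flange x -45 to -41, y +-64, up to z -18
- tab_left (a point): Middle of the left tab's neck at the back face of the flange: 45 mm back (-x), 60 mm left and 46 mm below tray_fin; axes as the tray. The steel tab is 4 mm wide: its neck, 8 mm high, runs 12 mm out along -x and its last 5 mm turn down as a hook to 22 mm below this point; 7 mm are free between hook and flange for the 5 mm upright
- tab_right (a point): The same on the right tab (60 mm right of tray_fin)
- pad_left (a point): Point to press on top of the left orange pad (28 x 50 mm, 4 mm thick), 30 mm towards the tabs, 50 mm left of and 18 mm below tray_fin, about 149 mm above the desk when home. Pad in tray axes from here: x -15 to 13, y -20 to 30 mm. The pad passes its catch under 6 to 20 N pressed here, straight down; the other end stays up
- pad_right (a point): The same on the right pad (50 mm right of tray_fin; mirrored in y)
- catch_left (a joint): Left spring catch, a red wedge sliding out of the left housing towards the tray: 0 (m) fully out, its rest; about 0.0035 when pushed back by the passing pad edge. It then springs out over the outer 3.5 mm of the pad. Its sloping top meets the pad's edge about 8 to 13 mm above home. Spring 3 N at rest, 400 N/m
- catch_right (a joint): Right spring catch, as catch_left
- fitting_mid (a point): Bystander: loose steel hydraulic fitting, 40 mm across, 58 mm high, standing; this is its centre
- pen_cup: Bystander: loose black pen cup, 72 mm across, cup 95 mm and pens up to 160 mm high; origin under its centre
- loader: Bystander: loose yellow toy wheel loader, 170 mm long, 80 mm wide, 92 mm high; origin under its middle

How it is judged:
By the outcome, as a careful person would: the job done as asked, in the order asked, and still so for the second after the job is handed in, with the robot touching nothing.
It also fails if it takes over 72 s, if anything falls off the work surface, if the arm or the gripper's body presses on something with over 40 N, if the wrist force passes 120 N, or if a joint passes its speed limit or range.

ROBOT

A 7-joint arm with a two-finger parallel gripper is mounted at the origin on the work surface. World frame = base frame: x ahead of the robot, y to its left, z up, the work surface at z = 0. Lengths are in m, angles in rad, forces in N, time in s.
With the tool pointing down it reaches from about 0.425 to 0.975 m from the base axis. Payload 16.7 kg.
Tool frame: the origin (TCP) lies midway between the tips of the shut fingers; the grasp point (between the pads) lies 19 mm behind it; x points along the fingers, z is the direction in which the jaws open and shut, and the axes are right-handed (so a half turn about x gives the same grasp; the last joint's range is limited). The gripper opens to 85 mm and grips with 20 to 120 N. Pads are 22 mm wide; open, the fingers measure 114 mm over their backs; the gripper's body (76 mm by 85 mm) begins 54 mm behind the grasp point. The pads swing forward as they close: fully open they stand 13 mm farther back than shut.
Start: joints at [1.185, 0.426, 0.074, 1.606, -0.034, 1.111, -0.067], TCP at [0.158, -0.656, 0.231] pointing down, gripper open.
Joint ranges: [-2.85, 2.85], [-0.5, 2.14], [-1.23, 1.37], [0.21, 2.46], [-1.02, 4.16], [0.16, 2.05], [-2.73, 2.73]. Speed limits (rad/s): [1.89, 1.89, 2.39, 2.39, 3.01, 3.01, 3.01].

INTERFACE

Orientations are given as [roll, pitch, yaw] about the fixed x, y, z axes, in that order (R = Rz(yaw) Ry(pitch) Rx(roll)).
In Python, from workcell import manip, vision gives the robot as it stands. The module is installed in compiled form; this text tells all that it offers.
- The arm moves only by the tool apply_moves, never from a script. Its argument "commands" is a list of rows, each an object of numbers: "x", "y", "z": the shift along the tool's x, y, z in m; "spin": the turn about the tool's x in rad. A call has 1 to 20 rows; each row is the pose to reach, as a shift and turn from the pose measured when the call began, along the tool's axes at that moment; what a row does not reach only later rows make up. A row lasts 1/10 s, in which the tool goes at most 50 mm and 8.59 degrees, less where a joint would pass 70% of its speed; a pose out of reach is approached as far as the arm can. A call with a gripper value outside its range is refused whole. "claw" is the closure in counts, from 0 (fully open) to 255 (shut), set as the call begins (left out, the last holds). The fingers move at their own pace and stop on an object; the grip force is fixed at half the most. Time passes only in rows, so rows that repeat a pose let the fingers close. It gives the time, the measured TCP pose, the force and the opening at its end, in the units of the state.
- manip.observe(): the state, without advancing time (a new reading comes with each control period).
- vision.get_image(name): name is "side" or "top" or "wrist"; returns (picture, depth): 384x512x3 uint8, red, green, blue; 384x512 float32, m along the optical axis (not along the pixel's ray), 0 where there is no reading.
- vision.camera_params(name): a dict with "fovy" (degrees; the focal length in pixels is half the picture's height over the tangent of half this angle, whatever the lens; pixels are square), "cx", "cy" (the principal point, pixels), "extrinsics" (4x4, takes a point from world to camera coordinates). Camera axes: x right, y up, looking along -z (the intrinsics and any distortion apply to the point x, -y, -z); pixel columns grow to the right and rows downward; lengths in m; the calibration is good to about 2 mm. A picture is of the moment at which its call begins: read the wrist's pose just before it. camera_params takes no time and is no camera call; for the wrist camera it gives the pose at the moment of the call.
- manip.job_done(): hands the job in, once; it reports no verdict.
The state is a dict: "clock": time; "qpos": joint angles; "qd": joint speeds; "tau": joint torques, N m; "ee_pos": TCP position; "ee_rot": TCP orientation; "wrist_force": force on the tool from outside, world axes, zero at the start; "torque": the same for the moment, N m; "gripper_width": opening from 0.0 (shut) to 1.0 (fully open).
Only numpy, scipy, OpenCV 4.12 (cv2) and the standard library are available. Lean on these libraries where they do the work, as an engineer would, in place of code of your own. Each camera call takes 0.05 s, during which the arm holds its last target. There are 200 camera calls.

## Working session

There is one attempt and no reset: what is moved stays moved. The work goes in short steps, Python scripts to look and compute and a tool call to move; the robot and the scene stay as the last step left them, time stands still between calls to the robot, and variables do not carry over. Pictures are saved under pics/ and viewed, about 8 in all and at most 12, crops included, and the job is handed in when it is done.

Besides the shell and the picture viewer there is one more tool, called after "Call:" as name([rows], argument=value, ...), one row to a line, values as JSON. apply_moves: Moves the arm, as the interface text tells. Its arguments: {"type":"object","properties":{"commands":{"type":"array"},"claw":{"type":"number"}},"required":["commands"]}

```bash
mkdir -p pics; cat > h.py <<'E'
import numpy as np, cv2
from workcell import manip, vision
from scipy.spatial.transform import Rotation as R
def snap(n,f):
    p=vision.camera_params(n); im,d=vision.get_image(n)
    cv2.imwrite(f'pics/{f}.png',im[:,:,::-1]); np.savez(f'pics/{f}.npz',im=im,d=d,E=p['extrinsics'],f=192/np.tan(np.radians(p['fovy'])/2),cx=p['cx'],cy=p['cy'])
    return p
def cloud(f):
    z=np.load(f'pics/{f}.npz'); d=z['d']; v,u=np.mgrid[:384,:512]
    P=np.stack([(u-z['cx'])/z['f']*d,-(v-z['cy'])/z['f']*d,-d],-1)
    E=z['E']; W=(P-E[:3,3])@E[:3,:3]; W[d==0]=np.nan
    return z['im'],W
def st():
    s=manip.observe(); return s
E
python3 - <<'E'
from h import *
s=manip.observe(); print({k:np.round(v,3) for k,v in s.items()})
for n in ['top','side','wrist']:
    p=snap(n,n+'0'); print(n,p)
a=cv2.imread('pics/top0.png');b=cv2.imread('pics/side0.png')
cv2.imwrite('pics/a.png',cv2.resize(a,(800,600)));cv2.imwrite('pics/b.png',cv2.resize(b,(800,600)))
E
```

```text
{'clock': np.float64(0.0), 'qpos': array([ 1.184,  0.427,  0.074,  1.607, -0.034,  1.111, -0.067]), 'qd': array([ 0.001,  0.001,  0.001,  0.001,  0.001, -0.   ,  0.   ]), 'tau': array([-1.0000e-03, -9.4984e+01,  3.7600e+00, -4.6351e+01,  1.9000e-02,
        1.0000e-02, -0.0000e+00]), 'ee_pos': array([ 0.158, -0.656,  0.231]), 'ee_rot': array([-3.068,  1.57 ,  1.881]), 'wrist_force': array([1.015, 0.574, 0.053]), 'torque': array([-0.028, -0.013,  0.025]), 'gripper_width': np.float64(0.999)}
top {'fovy': 43.92177997977838, 'cx': 255.96308906267046, 'cy': 189.983321367147, 'extrinsics': array([[ 0.02784093, -0.99960586,  0.00360564, -0.01297879],
       [ 0.99577048,  0.02804968,  0.08748924, -0.60209782],
       [-0.08755589,  0.00115461,  0.99615894, -1.0798112 ],
       [ 0.        ,  0.        ,  0.        ,  1.        ]])}
side {'fovy': 47.479859336537324, 'cx': 261.1553798421947, 'cy': 195.94743974259356, 'extrinsics': array([[ 0.95403376, -0.29969738,  0.00103596, -0.53355427],
       [ 0.19855974,  0.63466154,  0.74684587, -0.221451  ],
       [-0.22448523, -0.71231047,  0.66499637, -0.7995363 ],
       [ 0.        ,  0.        ,  0.        ,  1.        ]])}
wrist {'fovy': 60.71016398481316, 'cx': 258.39664490922746, 'cy': 183.73393316047066, 'extrinsics': array([[ 2.34569590e-01, -9.72099038e-01, -7.53051165e-04,
        -6.74898955e-01],
       [ 9.33379144e-01,  2.25442719e-01, -2.79247120e-01,
         3.73108149e-02],
       [ 2.71625627e-01,  6.48000002e-02,  9.60218974e-01,
        -3.79589859e-01],
       [ 0.00000000e+00,  0.00000000e+00,  0.00000000e+00,
         1.00000000e+00]])}
```

View pics/a.png

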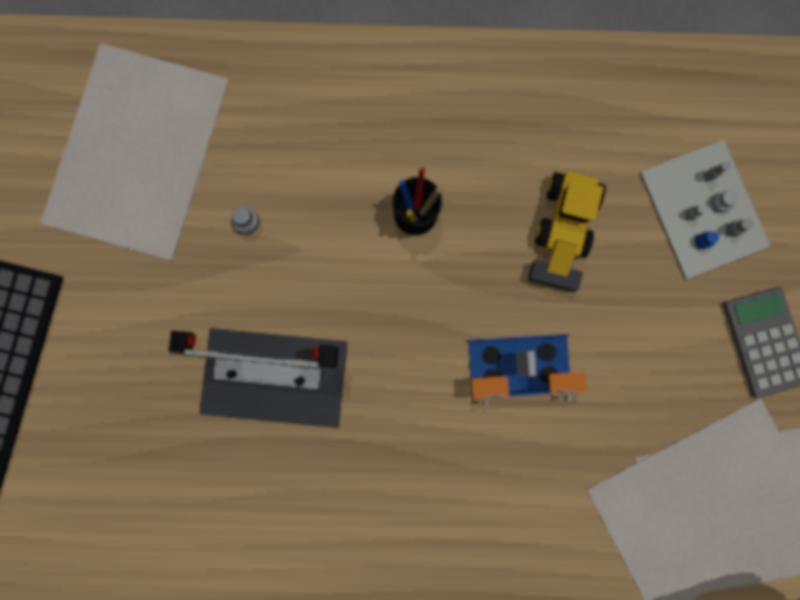

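View pics/b.png

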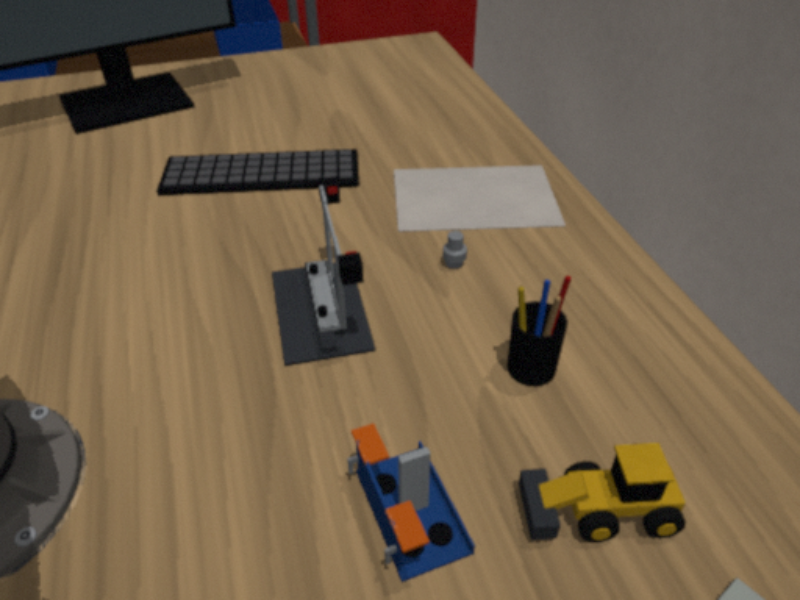

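```bash
python3 - <<'E'
from h import *
def rep(n,m,W):
    P=W[m]; 
    if len(P)<5: print(n,len(P)); return
    r=cv2.minAreaRect((P[:,:2]*1000).astype(np.float32)); print(n,len(P),'med',np.nanmedian(P,0).round(4),'rect',np.round(r[0],1),np.round(r[1],1),round(r[2],2))
for c in ['top0','side0']:
    im,W=cloud(c); hsv=cv2.cvtColor(im,cv2.COLOR_RGB2HSV).astype(int); H,S,V=hsv[...,0],hsv[...,1],hsv[...,2]
    x,y,z=W[...,0],W[...,1],W[...,2]; print(c)
    tr=(abs(y+.2)<.13)&(x>.4)&(x<.75)
    o=(H>4)&(H<14)&(S>170)&(V>120)&tr&(z>.05)
    rep('padL',o&(y>-.2),W); rep('padR',o&(y<-.2),W)
    rep('fin',tr&(z>.098)&(z<.115)&(S<90),W)
    rep('blue',tr&(H>100)&(H<125)&(S>120)&(z<.03),W)
    sd=(y>.05)&(y<.45)&(x>.3)&(x<.8)
    rep('foot',sd&(z>.003)&(z<.014)&(V<80),W)
    h=sd&(z>.145)&(z<.175)
    rep('hous',h&(V<50)&(y>.25),W); rep('housR',h&(V<50)&(y<.25),W)
    rep('red',sd&(H<6)&(S>150)&(z>.1)&(y>.25),W);rep('redR',sd&(H<6)&(S>150)&(z>.1)&(y<.25),W)
    rep('head',h&(V>80)&(S<60),W)
E
```

```text
top0
padL 43 med [ 0.4807 -0.1226  0.0741] rect [ 475.7 -124.6] [23.9 47.4] 9.94
padR 27 med [ 0.4846 -0.2235  0.0736] rect [ 485.1 -228. ] [22.  34.9] 1.84
fin 79 med [ 0.5101 -0.176   0.1064] rect [ 511.  -176.9] [32.5 10.2] 4.79
blue 1206 med [ 0.516  -0.1739  0.0042] rect [ 508.5 -177.6] [ 77.7 146.1] 4.91
foot 3245 med [0.4574 0.1935 0.0078] rect [478.7 201.6] [230.4 128.4] 86.17
hous 134 med [0.5243 0.2898 0.1613] rect [524.2 290. ] [21.4 25.6] 83.49
housR 170 med [0.5124 0.0973 0.1613] rect [512.3 102.6] [32.4 28.9] 86.46
red 34 med [0.5277 0.2755 0.1587] rect [526.8 275.7] [ 8.1 15.1] 80.65
redR 21 med [0.516  0.1117 0.1603] rect [515.1 112.5] [10.2  6.8] 1.02
head 197 med [0.5064 0.1958 0.1599] rect [507.  196.1] [172.   5.] 85.91
side0
padL 353 med [ 0.4735 -0.129   0.0744] rect [ 473.5 -128. ] [27.3 49.2] 4.62
padR 471 med [ 0.483  -0.2392  0.0745] rect [ 482.8 -237.1] [27.1 50. ] 5.41
fin 160 med [ 0.5088 -0.1822  0.1065] rect [ 509.  -179.6] [33.7 11.9] 4.27
blue 1659 med [ 0.517  -0.2083  0.0049] rect [ 602.1 -192.8] [157.1 299.2] 83.83
foot 2214 med [0.4555 0.1564 0.0085] rect [582.5 194.8] [239.2 336.5] 86.0
hous 82 med [0.5247 0.2846 0.162 ] rect [525.3 288. ] [24.5 29.1] 85.62
housR 175 med [0.5085 0.0867 0.1602] rect [510.1  98.5] [31.4 26.8] 85.81
red 34 med [0.5264 0.274  0.1557] rect [526.2 274.2] [13.7 13.6] 83.1
redR 9 med [0.5155 0.1057 0.1622] rect [514.4 108.4] [10.2  9.2] 8.15
head 119 med [0.505  0.1905 0.16  ] rect [506.5 203.1] [191.4   4.6] 85.92
```

```bash
cat >> h.py <<'E'
def rel(p,yaw_z=None):
    """shift in tool axes to world TCP p; spin so that tool z lies along yaw_z (deg, mod 180)"""
    s=manip.observe(); M=R.from_euler('xyz',s['ee_rot']).as_matrix()
    print('clk',round(float(s['clock']),2),'pos',np.round(s['ee_pos'],4),'F',np.round(s['wrist_force'],1),'w',round(float(s['gripper_width']),3))
    print('axes',M.round(4).tolist())
    print('shift',np.round(M.T@(np.array(p)-s['ee_pos']),4))
    if yaw_z is not None:
        t=M.T@np.array([np.cos(np.radians(yaw_z)),np.sin(np.radians(yaw_z)),0]); a=np.arctan2(-t[1],t[2]); a=(a+np.pi/2)%np.pi-np.pi/2; print('spin',round(a,4))
E
python3 -c "
from h import *
rel([.510,-.178,.26],94.85)"
```

```text
clk 0.15 pos [ 0.1583 -0.6558  0.2308] F [-0.   0.2  0.2] w 1.0
axes [[-0.0003, 0.9721, 0.2346], [0.001, 0.2346, -0.9721], [-1.0, -0.0001, -0.001]]
shift [-0.0289  0.454  -0.382 ]
spin 0.1522
```

Call:
apply_moves([
  {"x": -0.01,"y": 0.045,"z": -0.038,"spin": 0.015},
  {"x": -0.02,"y": 0.076,"z": -0.064,"spin": 0.03},
  {"x": -0.029,"y": 0.106,"z": -0.089,"spin": 0.05},
  {"x": -0.029,"y": 0.136,"z": -0.115,"spin": 0.06},
  {"x": -0.029,"y": 0.166,"z": -0.14,"spin": 0.08},
  {"x": -0.029,"y": 0.196,"z": -0.165,"spin": 0.09},
  {"x": -0.029,"y": 0.226,"z": -0.19,"spin": 0.1},
  {"x": -0.029,"y": 0.256,"z": -0.216,"spin": 0.11},
  {"x": -0.029,"y": 0.286,"z": -0.241,"spin": 0.12},
  {"x": -0.029,"y": 0.316,"z": -0.266,"spin": 0.13},
  {"x": -0.029,"y": 0.346,"z": -0.291,"spin": 0.14},
  {"x": -0.029,"y": 0.376,"z": -0.316,"spin": 0.152},
  {"x": -0.029,"y": 0.406,"z": -0.341,"spin": 0.152},
  {"x": -0.029,"y": 0.436,"z": -0.366,"spin": 0.152},
  {"x": -0.029,"y": 0.454,"z": -0.382,"spin": 0.152},
  {"x": -0.029,"y": 0.454,"z": -0.382,"spin": 0.152},
  {"x": -0.029,"y": 0.454,"z": -0.382,"spin": 0.152},
  {"x": -0.029,"y": 0.454,"z": -0.382,"spin": 0.152},
])

```text
clock: 1.95
ee_pos: [0.5094, -0.1791, 0.26]
ee_rot: [-2.382, 1.57, 2.414]
wrist_force: [-0.6, -0.8, -0.3]
gripper_width: 0.998
```

```bash
python3 -c "
from h import *
rel([.510,-.178,.08],94.85); p=snap('wrist','w1'); cv2.imwrite('pics/w1b.png',cv2.resize(cv2.imread('pics/w1.png'),(768,576)))
im,W=cloud('w1'); m=(W[...,2]>.1)&(W[...,2]<.115)&(abs(W[...,0]-.51)<.03)&(abs(W[...,1]+.178)<.03); print(m.sum(),np.round(cv2.minAreaRect((W[m][:,:2]*1000).astype(np.float32))[0],1), cv2.minAreaRect((W[m][:,:2]*1000).astype(np.float32)))
"
```

```text
clk 1.95 pos [ 0.5094 -0.1791  0.26  ] F [-0.6 -0.8 -0.3] w 0.998
axes [[-0.0008, 0.9965, 0.0834], [0.0007, 0.0834, -0.9965], [-1.0, -0.0007, -0.0008]]
shift [ 0.18    0.0009 -0.0009]
spin -0.0012
392 [ 507.7 -179.4] ((507.6953430175781, -179.35653686523438), (34.240455627441406, 9.415909767150879), 4.680644989013672)
```

View pics/w1b.png

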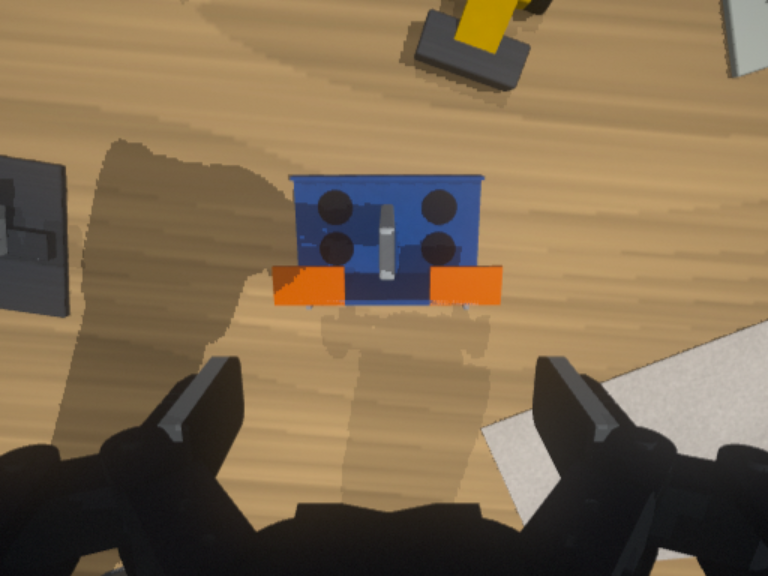

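Call:
apply_moves([
  {"x": 0.03},
  {"x": 0.06},
  {"x": 0.09},
  {"x": 0.12},
  {"x": 0.14},
  {"x": 0.16},
  {"x": 0.172},
  {"x": 0.182},
  {"x": 0.182},
  {"x": 0.182},
])

```text
$.commands[0]: bad value
```

Call:
apply_moves([
  {"x": 0},
  {"x": 0},
  {"x": 0},
  {"x": 0},
  {"x": 0},
  {"x": 0},
  {"x": 0},
  {"x": 0},
  {"x": 0},
  {"x": 0},
], claw=255)

```text
$.commands[0]: bad value
```

Call:
apply_moves([
  {"x": -0.005},
  {"x": -0.01},
  {"x": -0.03},
  {"x": -0.06},
  {"x": -0.09},
  {"x": -0.12},
  {"x": -0.15},
  {"x": -0.18},
  {"x": -0.2},
  {"x": -0.2},
  {"x": -0.2},
  {"x": -0.2},
])

```text
$.commands[0]: bad value
```

```bash
python3 -c "
from h import *
rel([.5989,.190,.29],85.92); snap('side','s2'); cv2.imwrite('pics/s2b.png',cv2.resize(cv2.imread('pics/s2.png')[180:384,150:350],(800,600)))"
```

```text
clk 2.0 pos [ 0.5094 -0.1792  0.2601] F [-0.6 -0.2 -0.1] w 1.004
axes [[-0.0006, 0.9965, 0.083], [0.0007, 0.083, -0.9965], [-1.0, -0.0005, -0.0007]]
shift [-0.0297  0.1199 -0.3605]
spin 0.1543
```

View pics/s2b.png

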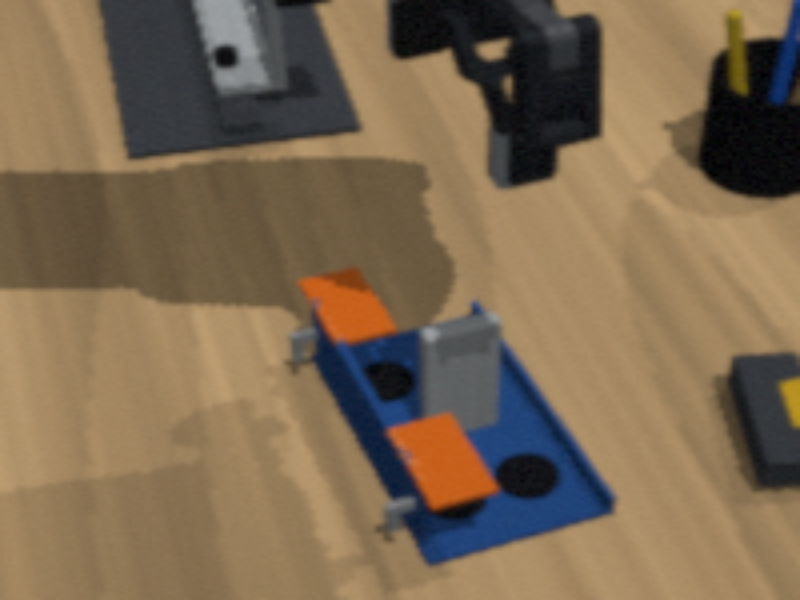

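The moves were refused because rows need all four values. The tray is untouched and the gripper is still above the fin, so I'll resend with full rows.

Call:
apply_moves([
  {"x": 0.03,"y": 0,"z": 0,"spin": 0},
  {"x": 0.06,"y": 0,"z": 0,"spin": 0},
  {"x": 0.09,"y": 0,"z": 0,"spin": 0},
  {"x": 0.12,"y": 0,"z": 0,"spin": 0},
  {"x": 0.14,"y": 0,"z": 0,"spin": 0},
  {"x": 0.16,"y": 0,"z": 0,"spin": 0},
  {"x": 0.172,"y": 0,"z": 0,"spin": 0},
  {"x": 0.182,"y": 0,"z": 0,"spin": 0},
  {"x": 0.182,"y": 0,"z": 0,"spin": 0},
  {"x": 0.182,"y": 0,"z": 0,"spin": 0},
])

```text
clock: 3.05
ee_pos: [0.5096, -0.1792, 0.0786]
ee_rot: [2.978, 1.57, 1.49]
wrist_force: [0.8, -0.3, 0.0]
gripper_width: 0.998
```

Call:
apply_moves([
  {"x": 0,"y": 0,"z": 0,"spin": 0},
  {"x": 0,"y": 0,"z": 0,"spin": 0},
  {"x": 0,"y": 0,"z": 0,"spin": 0},
  {"x": 0,"y": 0,"z": 0,"spin": 0},
  {"x": 0,"y": 0,"z": 0,"spin": 0},
  {"x": 0,"y": 0,"z": 0,"spin": 0},
  {"x": 0,"y": 0,"z": 0,"spin": 0},
  {"x": 0,"y": 0,"z": 0,"spin": 0},
  {"x": 0,"y": 0,"z": 0,"spin": 0},
  {"x": 0,"y": 0,"z": 0,"spin": 0},
], claw=255)

```text
clock: 4.05
ee_pos: [0.5097, -0.1792, 0.0788]
ee_rot: [2.72, 1.57, 1.232]
wrist_force: [-1.3, -0.2, 6.4]
gripper_width: 0.107
```

Call:
apply_moves([
  {"x": -0.005,"y": 0,"z": 0,"spin": 0},
  {"x": -0.015,"y": 0,"z": 0,"spin": 0},
  {"x": -0.035,"y": 0,"z": 0,"spin": 0},
  {"x": -0.06,"y": 0,"z": 0,"spin": 0},
  {"x": -0.09,"y": 0,"z": 0,"spin": 0},
  {"x": -0.12,"y": 0,"z": 0,"spin": 0},
  {"x": -0.15,"y": 0,"z": 0,"spin": 0},
  {"x": -0.175,"y": 0,"z": 0,"spin": 0},
  {"x": -0.195,"y": 0,"z": 0,"spin": 0},
  {"x": -0.21,"y": 0,"z": 0,"spin": 0},
  {"x": -0.21,"y": 0,"z": 0,"spin": 0},
  {"x": -0.21,"y": 0,"z": 0,"spin": 0},
])

```text
clock: 5.25
ee_pos: [0.5093, -0.1792, 0.2886]
ee_rot: [2.659, 1.57, 1.171]
wrist_force: [-0.9, -0.0, -4.4]
gripper_width: 0.101
```

```bash
python3 -c "
from h import *
rel([.6,.190,.29],85.92)"
```

```text
clk 5.25 pos [ 0.5093 -0.1792  0.2886] F [-0.9 -0.  -4.4] w 0.101
axes [[0.0002, 0.9966, 0.0828], [0.0004, 0.0828, -0.9966], [-1.0, 0.0002, -0.0004]]
shift [-0.0012  0.1209 -0.3604]
spin 0.1541
```

Call:
apply_moves([
  {"x": 0,"y": 0.006,"z": -0.015,"spin": 0.01},
  {"x": 0,"y": 0.013,"z": -0.04,"spin": 0.02},
  {"x": 0,"y": 0.023,"z": -0.07,"spin": 0.03},
  {"x": 0,"y": 0.034,"z": -0.1,"spin": 0.045},
  {"x": 0,"y": 0.044,"z": -0.13,"spin": 0.055},
  {"x": 0,"y": 0.054,"z": -0.16,"spin": 0.07},
  {"x": 0,"y": 0.064,"z": -0.19,"spin": 0.08},
  {"x": 0,"y": 0.074,"z": -0.22,"spin": 0.095},
  {"x": 0,"y": 0.084,"z": -0.25,"spin": 0.107},
  {"x": 0,"y": 0.094,"z": -0.28,"spin": 0.12},
  {"x": 0,"y": 0.104,"z": -0.31,"spin": 0.133},
  {"x": 0,"y": 0.112,"z": -0.335,"spin": 0.145},
  {"x": 0,"y": 0.118,"z": -0.352,"spin": 0.15},
  {"x": 0,"y": 0.121,"z": -0.36,"spin": 0.154},
  {"x": 0,"y": 0.121,"z": -0.36,"spin": 0.154},
  {"x": 0,"y": 0.121,"z": -0.36,"spin": 0.154},
  {"x": 0,"y": 0.121,"z": -0.36,"spin": 0.154},
])

```text
clock: 6.95
ee_pos: [0.6001, 0.1881, 0.2886]
ee_rot: [0.023, 1.57, -1.621]
wrist_force: [-0.6, -0.3, -4.1]
gripper_width: 0.104
```

```bash
python3 -c "
from h import *
rel([.6,.190,.29],85.92); snap('wrist','w3'); snap('side','s3'); snap('top','t3')
a=cv2.resize(cv2.imread('pics/w3.png'),(400,300),interpolation=cv2.INTER_AREA)
b=cv2.resize(cv2.imread('pics/s3.png')[60:260,130:330],(400,300))
c=cv2.resize(cv2.imread('pics/t3.png')[170:290,90:250],(800,600))
cv2.imwrite('pics/m3.png',cv2.vconcat([cv2.hconcat([a,b]),cv2.resize(c[:300],(800,300))]))"
```

```text
clk 6.95 pos [0.6001 0.1881 0.2886] F [-0.6 -0.3 -4.1] w 0.104
axes [[-0.0, 0.9974, -0.0724], [-0.0003, -0.0724, -0.9974], [-1.0, 0.0, 0.0003]]
shift [-0.0014 -0.0002 -0.0019]
spin -0.0012
```

View pics/m3.png

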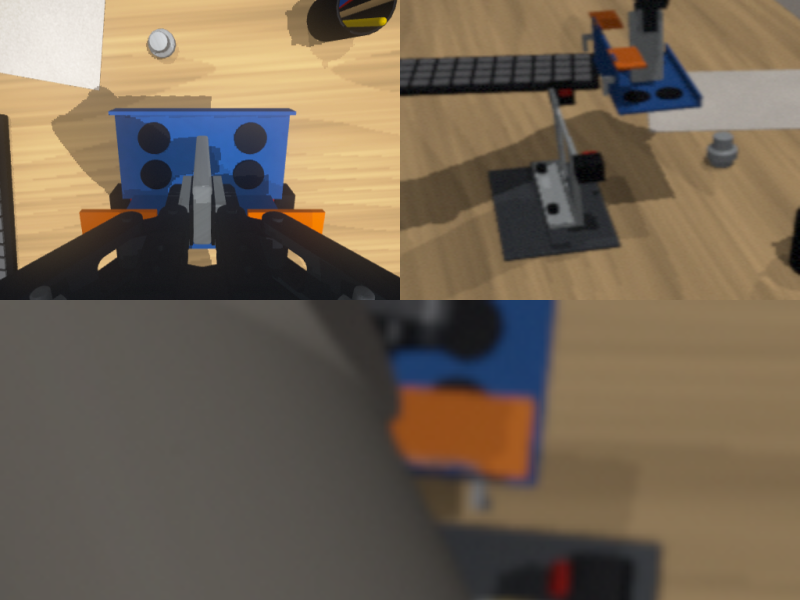

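```bash
cat > m.py <<'E'
from h import *
import sys
def meas(f,M=R.from_euler('z',-4.1,degrees=True).as_matrix(),o=np.array([.509,.1963,0])):
    im,W=cloud(f); Q=(W-o)@M*1000; x,y,z=Q[...,0],Q[...,1],Q[...,2]
    hsv=cv2.cvtColor(im,cv2.COLOR_RGB2HSV).astype(int); H,S,V=hsv[...,0],hsv[...,1],hsv[...,2]
    def rep(n,m):
        m=cv2.morphologyEx(m.astype(np.uint8),cv2.MORPH_OPEN,np.ones((2,2)))>0
        P=Q[m]
        if len(P)<8: print(' ',n,len(P)); return
        print(' ',n,len(P),'z %.1f'%np.median(P[:,2]),'x %.1f %.1f y %.1f %.1f'%(*np.percentile(P[:,0],[1,99]),*np.percentile(P[:,1],[1,99])), 'rect',np.round(cv2.minAreaRect(P[:,:2].astype(np.float32))[0],1),round(cv2.minAreaRect(P[:,:2].astype(np.float32))[2],1))
    print(f); n=(abs(y)<130)&(x>-20)&(x<170)
    o=(H>4)&(H<15)&(S>170)&(V>90)&n&(z>130)
    rep('padL',o&(y>0)); rep('padR',o&(y<0))
    rep('blue',n&(H>100)&(H<125)&(S>120)&(z>60))
    k=n&(V<60)&(z>150)&(z<170)&(x<40)
    rep('hL',k&(y>75)); rep('hR',k&(y<-75))
    rep('head',n&(S<60)&(V>60)&(z>156)&(z<166)&(x<12)&(x>-15))
for f in sys.argv[1:]: meas(f)
E
python3 m.py top0 side0 w3 s3 t3
```

```text
top0
  padL 0
  padR 0
  blue 0
  hL 145 z 161.0 x -8.7 20.1 y 82.0 146.2 rect [  5.5 115.8] 5.8
  hR 162 z nan x nan nan y nan nan rect [  7.  -93.1] 0.6
  head 186 z nan x nan nan y nan nan rect [-4.  21.6] 1.6
side0
  padL 0
  padR 0
  blue 0
  hL 83 z 161.8 x -3.1 53.5 y 76.0 331.7 rect [ 25.9 205.5] 82.6
  hR 151 z nan x nan nan y nan nan rect [  10.2 -104.9] 12.7
  head 100 z 160.4 x -4.0 24.6 y -93.6 274.2 rect [ 9.5 93. ] 84.0
w3
  padL 1274 z nan x nan nan y nan nan rect [79.4 48.7] 71.3
  padR 620 z nan x nan nan y nan nan rect [   5.4 -135.9] 49.4
  blue 17307 z nan x nan nan y nan nan rect [16.4 32.9] 62.9
  hL 447 z nan x nan nan y nan nan rect [42.  79.5] 52.9
  hR 293 z nan x nan nan y nan nan rect [ 14.7 -98.9] 43.1
  head 0
s3
  padL 88 z 284.3 x 48.1 157.6 y 26.9 579.7 rect [102.3 305.1] 80.6
  padR 184 z 284.2 x 47.6 86.7 y -83.3 27.2 rect [ 69.1 -28.8] 77.9
  blue 1063 z nan x nan nan y nan nan rect [128.4  77.4] 73.3
  hL 87 z 161.8 x -3.6 53.5 y 74.7 333.8 rect [ 26.2 207.7] 82.7
  hR 156 z 160.4 x -4.4 23.6 y -112.9 -93.9 rect [   9.4 -103.6] 88.5
  head 97 z nan x nan nan y nan nan rect [13.5 86.9] 85.2
t3
  padL 0
  padR 340 z nan x nan nan y nan nan rect [ 60.5 -57.7] 88.6
  blue 531 z nan x nan nan y nan nan rect [111.7 -46.9] 35.2
  hL 0
  hR 162 z nan x nan nan y nan nan rect [  1.3 -98.3] 59.8
  head 47 z 160.0 x -8.3 -1.3 y -90.1 -38.9 rect [ -4.3 -63.9] 5.7
```

```bash
sed -i '/morphologyEx/d' m.py; sed -i 's/\[1,99\]/[3,97]/g' m.py; sed -i 's/P=Q\[m\]/P=Q[m]/' m.py; python3 m.py top0 side0 w3 s3 t3
```

```text
top0
  padL 0
  padR 0
  blue 0
  hL 146 z 161.3 x -3.4 21.3 y 84.3 105.0 rect [ 8.8 94.7] 1.3
  hR 168 z 161.4 x -3.4 23.7 y -109.2 -79.0 rect [ 10.  -93.3] 0.6
  head 196 z 160.0 x -4.5 0.4 y -82.5 80.6 rect [-1.9 -1.2] 0.2
side0
  padL 0
  padR 0
  blue 22 z 154.1 x -2.5 17.6 y -111.8 88.6 rect [ 4.8 -9.1] 1.8
  hL 88 z 162.0 x -4.1 22.4 y 80.3 104.7 rect [10.  92.3] 79.0
  hR 153 z 161.2 x -5.0 20.9 y -112.5 -91.0 rect [  8.  -99.5] 89.9
  head 104 z 160.8 x -5.1 -0.6 y -88.5 77.5 rect [-2.9 -3.2] 89.7
w3
  padL 1277 z 284.7 x 60.0 73.5 y 29.2 77.0 rect [76.  47.3] 40.7
  padR 763 z 284.5 x 66.1 103.0 y -80.6 -32.2 rect [ 76.1 -51.5] 49.2
  blue 17335 z 215.1 x 48.4 128.5 y -73.8 69.0 rect [ 72.9 -11. ] 89.9
  hL 453 z 162.8 x 4.8 22.3 y 84.1 104.6 rect [13.3 94.2] 89.5
  hR 306 z 162.9 x 4.6 22.2 y -106.5 -88.8 rect [ 13.3 -97.9] 87.4
  head 4
s3
  padL 102 z 284.3 x 49.1 72.0 y 26.9 73.5 rect [60.4 49.5] 2.3
  padR 187 z 284.3 x 47.2 72.3 y -82.7 -36.9 rect [ 42.6 -58.9] 0.6
  blue 1170 z 215.3 x 46.5 129.1 y -77.4 48.1 rect [ 67.5 -16.3] 86.4
  hL 95 z 162.0 x -4.3 22.4 y 77.5 103.0 rect [ 9.5 90.5] 77.7
  hR 157 z 161.3 x -5.0 21.3 y -112.6 -91.5 rect [  8.6 -98.4] 1.6
  head 100 z 160.7 x -5.1 -0.8 y -87.0 77.2 rect [-3.1 -5.2] 0.2
t3
  padL 0
  padR 345 z 283.9 x 49.3 73.2 y -78.3 -35.6 rect [ 61.9 -56.8] 81.8
  blue 533 z 214.4 x 83.4 129.5 y -73.1 -9.1 rect [104.9 -33.8] 89.6
  hL 0
  hR 168 z 161.5 x -3.4 23.6 y -109.2 -79.3 rect [ 10.2 -94. ] 5.6
  head 47 z 161.4 x -4.2 0.4 y -87.2 -52.1 rect [ -2.  -69.6] 89.6
```

Call:
apply_moves([
  {"x": 0.02,"y": 0,"z": 0,"spin": 0},
  {"x": 0.045,"y": 0,"z": 0,"spin": 0},
  {"x": 0.07,"y": 0,"z": 0,"spin": 0},
  {"x": 0.09,"y": 0,"z": 0,"spin": 0},
  {"x": 0.105,"y": 0,"z": 0,"spin": 0},
  {"x": 0.1135,"y": 0,"z": 0,"spin": 0},
  {"x": 0.1135,"y": 0,"z": 0,"spin": 0},
  {"x": 0.1135,"y": 0,"z": 0,"spin": 0},
])

```text
clock: 7.9
ee_pos: [0.6006, 0.1888, 0.1761]
ee_rot: [1.991, 1.569, 0.348]
wrist_force: [0.4, 0.8, -4.4]
gripper_width: 0.105
```

```bash
python3 -c "
from h import *
rel([.555,.190,.175],85.9); snap('side','s4'); snap('wrist','w4'); snap('top','t4')
a=cv2.resize(cv2.imread('pics/s4.png')[80:200,200:320],(600,600),interpolation=cv2.INTER_CUBIC)
cv2.imwrite('pics/m4.png',a)"; python3 m.py s4 w4 t4
```

```text
clk 7.9 pos [0.6006 0.1888 0.1761] F [ 0.4  0.8 -4.4] w 0.105
axes [[0.0013, 0.9974, -0.0721], [0.0005, -0.0721, -0.9974], [-1.0, 0.0012, -0.0006]]
shift [ 0.0011 -0.0456  0.0021]
spin -0.0006
s4
  padL 135 z 171.8 x 48.1 72.4 y 27.9 73.9 rect [60.  52.1] 90.0
  padR 178 z 171.6 x 48.2 73.4 y -81.9 -36.0 rect [ 40.8 -59.3] 2.2
  blue 1014 z 102.7 x 47.2 129.6 y -76.6 46.3 rect [ 67.1 -15.1] 87.2
  hL 94 z 161.9 x -3.9 22.7 y 77.3 104.2 rect [ 9.4 90.8] 4.3
  hR 158 z 161.6 x -4.9 21.4 y -112.7 -91.8 rect [  8.4 -99.2] 89.2
  head 93 z 160.8 x -5.0 -0.5 y -87.2 77.5 rect [-2.8 -5.4] 0.2
w4
  padL 1275 z 172.5 x 60.6 74.0 y 29.9 77.8 rect [76.9 47.6] 40.5
  padR 760 z 172.3 x 66.0 103.6 y -79.0 -31.4 rect [ 77.  -50.3] 49.4
  blue 17284 z 102.9 x 49.1 129.2 y -72.9 70.0 rect [87.8 -1.5] 0.0
  hL 0
  hR 3
  head 0
t4
  padL 0
  padR 205 z 171.2 x 49.8 73.9 y -77.8 -43.5 rect [ 62.  -59.7] 83.1
  blue 373 z 101.9 x 84.7 130.1 y -72.2 -11.0 rect [106.7 -38.4] 89.7
  hL 0
  hR 172 z 161.6 x -3.4 23.6 y -109.3 -85.6 rect [ 10.2 -94. ] 5.6
  head 0
```

View pics/m4.png

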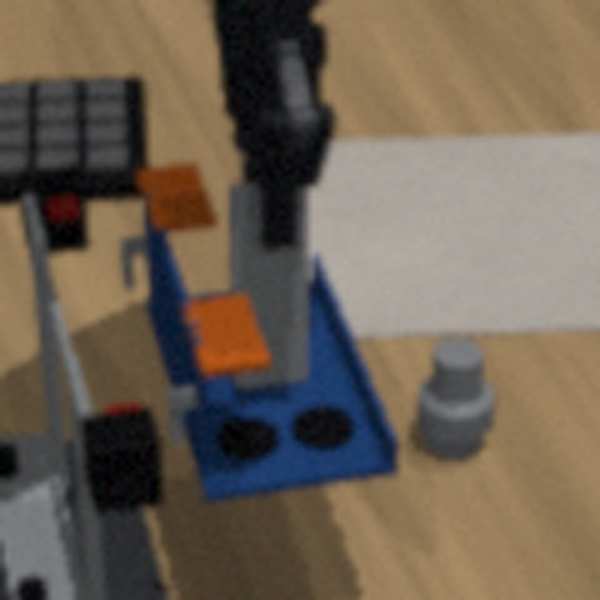

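Call:
apply_moves([
  {"x": 0.001,"y": -0.008,"z": 0.0005,"spin": 0},
  {"x": 0.001,"y": -0.016,"z": 0.0005,"spin": 0},
  {"x": 0.001,"y": -0.022,"z": 0.0005,"spin": 0},
  {"x": 0.001,"y": -0.026,"z": 0.0005,"spin": 0},
  {"x": 0.001,"y": -0.028,"z": 0.0005,"spin": 0},
  {"x": 0.001,"y": -0.03,"z": 0.0005,"spin": 0},
  {"x": 0.001,"y": -0.032,"z": 0.0005,"spin": 0},
  {"x": 0.001,"y": -0.034,"z": 0.0005,"spin": 0},
  {"x": 0.001,"y": -0.034,"z": 0.0005,"spin": 0},
])

```text
clock: 8.95
ee_pos: [0.5666, 0.1909, 0.1753]
ee_rot: [1.935, 1.569, 0.292]
wrist_force: [-0.3, 0.4, -4.1]
gripper_width: 0.105
```

```bash
python3 -c "
from h import *
rel([.555,.190,.175],85.9); snap('side','s5')
a=cv2.resize(cv2.imread('pics/s5.png')[80:200,190:310],(600,600),interpolation=cv2.INTER_CUBIC)
cv2.imwrite('pics/m5.png',a)"; python3 m.py s5
```

```text
clk 8.95 pos [0.5666 0.1909 0.1753] F [-0.3  0.4 -4.1] w 0.105
axes [[0.0017, 0.9974, -0.072], [0.0005, -0.072, -0.9974], [-1.0, 0.0016, -0.0006]]
shift [ 0.0003 -0.0115  0.0017]
spin -0.0005
s5
  padL 121 z 170.9 x 15.6 38.5 y 27.1 73.9 rect [26.9 51.2] 2.3
  padR 171 z 170.7 x 14.1 38.9 y -82.4 -37.0 rect [ 26.3 -58.8] 0.8
  blue 841 z 101.9 x 13.2 95.5 y -107.1 51.4 rect [ 50.2 -10.6] 87.7
  hL 75 z 161.9 x -4.7 20.1 y 76.1 104.5 rect [ 7.  90.5] 77.3
  hR 165 z 161.5 x -5.0 22.9 y -113.3 -91.4 rect [  9.2 -99.3] 1.1
  head 104 z 160.4 x -5.0 -0.6 y -87.5 75.9 rect [-3.1 -4.7] 1.5
```

View pics/m5.png

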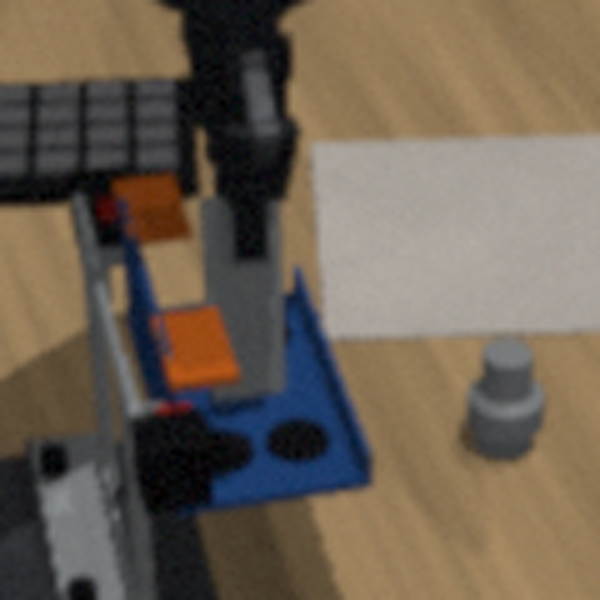

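Call:
apply_moves([
  {"x": 0,"y": -0.002,"z": 0,"spin": 0},
  {"x": 0,"y": -0.004,"z": 0,"spin": 0},
  {"x": 0,"y": -0.006,"z": 0,"spin": 0},
  {"x": 0,"y": -0.008,"z": 0,"spin": 0},
  {"x": 0,"y": -0.008,"z": 0,"spin": 0},
])

```text
clock: 9.5
ee_pos: [0.5585, 0.1915, 0.1753]
ee_rot: [1.926, 1.569, 0.283]
wrist_force: [-0.9, -0.1, -2.8]
gripper_width: 0.104
```

Call:
apply_moves([
  {"x": 0,"y": -0.001,"z": 0,"spin": 0},
  {"x": 0,"y": -0.002,"z": 0,"spin": 0},
  {"x": 0,"y": -0.003,"z": 0,"spin": 0},
  {"x": 0,"y": -0.003,"z": 0,"spin": 0},
])

```text
clock: 9.9
ee_pos: [0.5553, 0.1918, 0.1753]
ee_rot: [1.94, 1.569, 0.298]
wrist_force: [-0.2, 0.5, -3.7]
gripper_width: 0.106
```

Call:
apply_moves([
  {"x": 0,"y": -0.001,"z": 0,"spin": 0},
  {"x": 0,"y": -0.0015,"z": 0,"spin": 0},
  {"x": 0,"y": -0.0015,"z": 0,"spin": 0},
])

```text
clock: 10.2
ee_pos: [0.5538, 0.1919, 0.1753]
ee_rot: [1.941, 1.569, 0.298]
wrist_force: [-0.2, 0.0, -4.1]
gripper_width: 0.104
```

Call:
apply_moves([
  {"x": 0,"y": -0.0005,"z": 0,"spin": 0},
  {"x": 0,"y": -0.001,"z": 0,"spin": 0},
  {"x": 0,"y": -0.001,"z": 0,"spin": 0},
])

```text
clock: 10.5
ee_pos: [0.5532, 0.1919, 0.1755]
ee_rot: [1.885, 1.568, 0.242]
wrist_force: [3.7, -1.2, -4.7]
gripper_width: 0.103
```

Call:
apply_moves([
  {"x": 0,"y": -0.0005,"z": 0,"spin": 0},
  {"x": 0,"y": -0.001,"z": 0,"spin": 0},
  {"x": 0,"y": -0.001,"z": 0,"spin": 0},
])

```text
clock: 10.8
ee_pos: [0.553, 0.1919, 0.1757]
ee_rot: [1.885, 1.566, 0.242]
wrist_force: [6.9, 0.4, -6.0]
gripper_width: 0.105
```

Call:
apply_moves([
  {"x": 0,"y": 0.001,"z": 0,"spin": 0},
  {"x": 0.001,"y": 0.001,"z": 0,"spin": 0},
  {"x": 0.002,"y": 0.001,"z": 0,"spin": 0},
  {"x": 0.003,"y": 0.001,"z": 0,"spin": 0},
  {"x": 0.004,"y": 0.001,"z": 0,"spin": 0},
  {"x": 0.004,"y": 0.001,"z": 0,"spin": 0},
])

```text
clock: 11.4
ee_pos: [0.5539, 0.1918, 0.1715]
ee_rot: [1.865, 1.567, 0.222]
wrist_force: [0.5, -0.2, -4.5]
gripper_width: 0.104
```

Call:
apply_moves([
  {"x": 0.001,"y": 0,"z": 0,"spin": 0},
  {"x": 0.002,"y": 0,"z": 0,"spin": 0},
  {"x": 0.002,"y": 0,"z": 0,"spin": 0},
])

```text
clock: 11.7
ee_pos: [0.5538, 0.1918, 0.1693]
ee_rot: [1.867, 1.567, 0.224]
wrist_force: [-0.1, 0.7, -3.1]
gripper_width: 0.104
```

Call:
apply_moves([
  {"x": 0.001,"y": 0,"z": 0,"spin": 0},
  {"x": 0.002,"y": 0,"z": 0,"spin": 0},
  {"x": 0.002,"y": 0,"z": 0,"spin": 0},
])

```text
clock: 12.0
ee_pos: [0.5539, 0.1916, 0.1674]
ee_rot: [1.829, 1.567, 0.186]
wrist_force: [-0.2, -1.9, 1.1]
gripper_width: 0.103
```

Call:
apply_moves([
  {"x": 0.001,"y": 0,"z": 0,"spin": 0},
  {"x": 0.0015,"y": 0,"z": 0,"spin": 0},
  {"x": 0.0015,"y": 0,"z": 0,"spin": 0},
])

```text
clock: 12.3
ee_pos: [0.5541, 0.1919, 0.1662]
ee_rot: [1.883, 1.566, 0.24]
wrist_force: [-0.4, -0.1, 4.7]
gripper_width: 0.103
```

Call:
apply_moves([
  {"x": -0.0005,"y": 0,"z": 0,"spin": 0},
  {"x": -0.0005,"y": 0,"z": 0,"spin": 0},
  {"x": -0.0005,"y": 0,"z": 0,"spin": 0},
  {"x": -0.0005,"y": 0,"z": 0,"spin": 0},
  {"x": -0.0005,"y": 0,"z": 0,"spin": 0},
  {"x": -0.0005,"y": 0,"z": 0,"spin": 0},
], claw=150)

```text
clock: 12.9
ee_pos: [0.5541, 0.1919, 0.1666]
ee_rot: [1.881, 1.566, 0.238]
wrist_force: [-0.0, -0.2, -0.3]
gripper_width: 0.414
```

```bash
python3 -c "
from h import *
rel([.555,.190,.175],85.9); snap('side','s6'); snap('wrist','w6')
a=cv2.resize(cv2.imread('pics/s6.png')[80:200,190:290],(500,600),interpolation=cv2.INTER_CUBIC)
cv2.imwrite('pics/m6.png',a)"; python3 m.py s6 w6
```

```text
clk 12.9 pos [0.5541 0.1919 0.1666] F [-0.  -0.2 -0.3] w 0.414
axes [[0.0043, 0.9974, -0.0721], [0.001, -0.0721, -0.9974], [-1.0, 0.0042, -0.0014]]
shift [-0.0084  0.0011  0.0018]
spin -0.0006
s6
  padL 115 z 162.0 x 2.6 25.8 y 27.5 73.5 rect [14.5 51.6] 2.9
  padR 185 z 161.6 x 2.1 26.4 y -83.4 -36.6 rect [ 14.2 -60.2] 89.4
  blue 734 z 92.2 x 1.5 82.2 y -110.4 50.3 rect [41.6 -8.8] 88.0
  hL 79 z 162.2 x -4.6 23.2 y 79.1 104.7 rect [11.8 91.2] 87.0
  hR 165 z 161.3 x -5.0 22.1 y -112.7 -91.9 rect [  9.3 -99.3] 88.5
  head 105 z 160.6 x -5.1 3.8 y -86.8 76.4 rect [-0.3 -4.8] 90.0
w6
  padL 621 z 162.3 x 20.9 51.9 y 43.6 77.4 rect [32.5 54.7] 44.9
  padR 350 z 161.4 x 18.0 56.7 y -86.1 -37.7 rect [ 33.8 -57. ] 45.4
  blue 19842 z 92.6 x 1.5 81.4 y -72.5 68.7 rect [40.6 -2. ] 0.3
  hL 853 z 162.5 x 5.5 22.4 y 82.9 103.4 rect [15.  95.8] 34.2
  hR 719 z 163.0 x 4.8 22.0 y -109.0 -87.3 rect [  14.1 -100.1] 55.0
  head 542 z 160.1 x -7.4 -3.8 y -29.2 25.6 rect [-3.  -1.6] 89.9
```

View pics/m6.png

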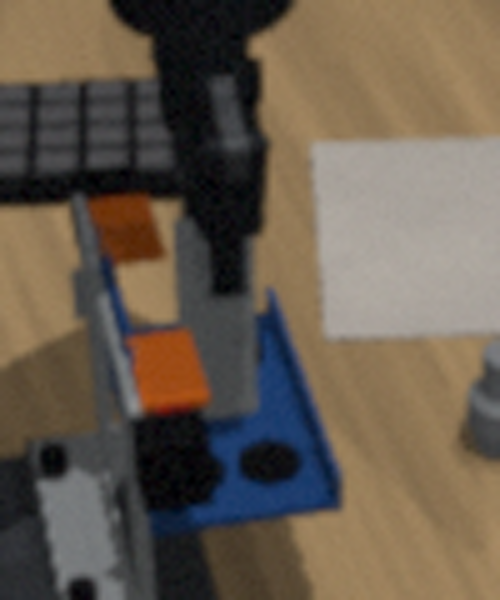

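Call:
apply_moves([
  {"x": -0.005,"y": 0,"z": 0,"spin": 0},
  {"x": -0.015,"y": 0,"z": 0,"spin": 0},
  {"x": -0.03,"y": 0,"z": 0,"spin": 0},
  {"x": -0.045,"y": 0,"z": 0,"spin": 0},
  {"x": -0.055,"y": 0,"z": 0,"spin": 0},
  {"x": -0.06,"y": 0,"z": 0,"spin": 0},
  {"x": -0.06,"y": 0,"z": 0,"spin": 0},
])

```text
clock: 13.7
ee_pos: [0.5541, 0.1919, 0.2276]
ee_rot: [1.883, 1.565, 0.24]
wrist_force: [-0.7, 0.1, -0.3]
gripper_width: 0.413
```

Call:
apply_moves([
  {"x": 0,"y": -0.004,"z": -0.01,"spin": 0},
  {"x": 0,"y": -0.012,"z": -0.02,"spin": 0},
  {"x": 0,"y": -0.018,"z": -0.03,"spin": 0},
  {"x": 0,"y": -0.024,"z": -0.04,"spin": 0},
  {"x": 0,"y": -0.029,"z": -0.05,"spin": 0},
  {"x": 0,"y": -0.029,"z": -0.05,"spin": 0},
  {"x": 0,"y": -0.029,"z": -0.05,"spin": 0},
  {"x": 0,"y": -0.029,"z": -0.05,"spin": 0},
], claw=255)

```text
clock: 14.5
ee_pos: [0.5291, 0.2434, 0.2275]
ee_rot: [1.832, 1.565, 0.189]
wrist_force: [1.0, -0.8, -0.5]
gripper_width: 0.0
```

```bash
python3 -c "
from h import *
rel([.5284,.2439,.17],85.9); snap('side','s7')"; python3 m.py s7
```

```text
clk 14.5 pos [0.5291 0.2434 0.2275] F [ 1.  -0.8 -0.5] w 0.0
axes [[0.0057, 0.9973, -0.0729], [0.0011, -0.0729, -0.9973], [-1.0, 0.0056, -0.0015]]
shift [ 0.0575 -0.0011 -0.0004]
spin -0.0014
s7
  padL 125 z 162.1 x 3.5 26.6 y 27.7 72.4 rect [13.9 51.1] 0.9
  padR 182 z 161.8 x 2.0 26.4 y -83.5 -36.3 rect [ 14.1 -60.1] 0.4
  blue 743 z 92.2 x 0.8 82.2 y -110.9 52.7 rect [32.6 -8.3] 0.3
  hL 80 z 162.5 x -4.5 23.3 y 79.0 103.4 rect [11.6 91.6] 89.3
  hR 160 z 161.2 x -5.0 21.4 y -112.9 -91.4 rect [  8.8 -98.9] 89.8
  head 108 z 160.6 x -5.1 4.2 y -85.6 74.4 rect [-0.2 -3.9] 89.8
```

Call:
apply_moves([
  {"x": 0.015,"y": 0,"z": 0,"spin": 0},
  {"x": 0.035,"y": 0,"z": 0,"spin": 0},
  {"x": 0.05,"y": 0,"z": 0,"spin": 0},
  {"x": 0.058,"y": 0,"z": 0,"spin": 0},
  {"x": 0.062,"y": 0,"z": 0,"spin": 0},
  {"x": 0.064,"y": 0,"z": 0,"spin": 0},
  {"x": 0.065,"y": 0,"z": 0,"spin": 0},
  {"x": 0.066,"y": 0,"z": 0,"spin": 0},
  {"x": 0.067,"y": 0,"z": 0,"spin": 0},
  {"x": 0.067,"y": 0,"z": 0,"spin": 0},
])

```text
clock: 15.55
ee_pos: [0.5298, 0.2435, 0.1609]
ee_rot: [1.867, 1.564, 0.223]
wrist_force: [0.5, 0.8, 2.7]
gripper_width: 0.0
```

Call:
apply_moves([
  {"x": 0.001,"y": 0,"z": 0,"spin": 0},
  {"x": 0.002,"y": 0,"z": 0,"spin": 0},
  {"x": 0.003,"y": 0,"z": 0,"spin": 0},
  {"x": 0.003,"y": 0,"z": 0,"spin": 0},
])

```text
clock: 15.95
ee_pos: [0.53, 0.2434, 0.1578]
ee_rot: [1.853, 1.564, 0.209]
wrist_force: [1.2, -0.9, 3.0]
gripper_width: -0.002
```

Call:
apply_moves([
  {"x": 0.001,"y": 0,"z": 0,"spin": 0},
  {"x": 0.002,"y": 0,"z": 0,"spin": 0},
  {"x": 0.003,"y": 0,"z": 0,"spin": 0},
  {"x": 0.003,"y": 0,"z": 0,"spin": 0},
])

```text
clock: 16.35
ee_pos: [0.5298, 0.2435, 0.1545]
ee_rot: [1.862, 1.564, 0.218]
wrist_force: [-0.1, 0.9, 1.0]
gripper_width: 0.005
```

Call:
apply_moves([
  {"x": 0.001,"y": 0,"z": 0,"spin": 0},
  {"x": 0.002,"y": 0,"z": 0,"spin": 0},
  {"x": 0.003,"y": 0,"z": 0,"spin": 0},
  {"x": 0.003,"y": 0,"z": 0,"spin": 0},
])

```text
clock: 16.75
ee_pos: [0.5297, 0.2434, 0.1512]
ee_rot: [1.833, 1.565, 0.189]
wrist_force: [-0.2, -0.0, 0.7]
gripper_width: -0.002
```

Call:
apply_moves([
  {"x": 0.001,"y": 0,"z": 0,"spin": 0},
  {"x": 0.002,"y": 0,"z": 0,"spin": 0},
  {"x": 0.002,"y": 0,"z": 0,"spin": 0},
])

```text
clock: 17.05
ee_pos: [0.53, 0.2434, 0.1499]
ee_rot: [1.824, 1.564, 0.18]
wrist_force: [-1.9, -2.0, 9.4]
gripper_width: 0.0
```

```bash
python3 -c "
from h import *
rel([.5284,.2439,.17],85.9); snap('side','s8')
a=cv2.resize(cv2.imread('pics/s8.png')[80:200,190:290],(500,600),interpolation=cv2.INTER_CUBIC)
cv2.imwrite('pics/m8.png',a)"; sed -i 's/(z>130)/(z>125)/' m.py; python3 m.py s8
```

```text
clk 17.05 pos [0.53   0.2434 0.1499] F [-1.9 -2.   9.4] w 0.0
axes [[0.0066, 0.9973, -0.0732], [0.0012, -0.0732, -0.9973], [-1.0, 0.0065, -0.0017]]
shift [-0.0201 -0.0015 -0.0004]
spin -0.0017
s8
  padL 23 z 150.0 x 11.9 29.8 y 28.3 40.2 rect [22.6 32. ] 34.2
  padR 162 z 157.9 x 5.0 30.0 y -84.4 -33.9 rect [ 17.7 -60.9] 87.0
  blue 719 z 86.0 x 1.9 82.6 y -110.2 41.3 rect [ 32.  -11.2] 0.2
  hL 62 z 161.8 x -4.8 10.3 y 76.2 103.3 rect [ 2.9 90. ] 88.9
  hR 157 z 161.4 x -5.0 21.1 y -112.5 -91.8 rect [  8.3 -99.1] 87.8
  head 100 z 160.3 x -5.2 0.1 y -88.2 74.2 rect [ 1.7 -7.1] 90.0
```

View pics/m8.png

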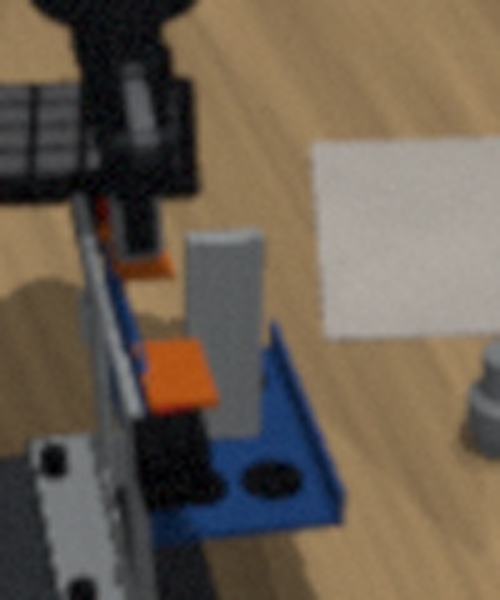

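Call:
apply_moves([
  {"x": 0.001,"y": 0,"z": 0,"spin": 0},
  {"x": 0.002,"y": 0,"z": 0,"spin": 0},
  {"x": 0.002,"y": 0,"z": 0,"spin": 0},
])

```text
clock: 17.4
ee_pos: [0.5305, 0.2435, 0.1493]
ee_rot: [1.791, 1.563, 0.147]
wrist_force: [-6.5, -5.5, 23.9]
gripper_width: 0.001
```

Call:
apply_moves([
  {"x": 0.001,"y": 0,"z": 0,"spin": 0},
  {"x": 0.002,"y": 0,"z": 0,"spin": 0},
  {"x": 0.002,"y": 0,"z": 0,"spin": 0},
])

```text
clock: 17.7
ee_pos: [0.5308, 0.2436, 0.1491]
ee_rot: [1.74, 1.561, 0.095]
wrist_force: [-8.2, -6.5, 28.4]
gripper_width: -0.001
```

Call:
apply_moves([
  {"x": -0.005,"y": 0,"z": 0,"spin": 0},
  {"x": -0.015,"y": 0,"z": 0,"spin": 0},
  {"x": -0.035,"y": 0,"z": 0,"spin": 0},
  {"x": -0.055,"y": 0,"z": 0,"spin": 0},
  {"x": -0.07,"y": 0,"z": 0,"spin": 0},
  {"x": -0.078,"y": 0,"z": 0,"spin": 0},
  {"x": -0.078,"y": 0,"z": 0,"spin": 0},
  {"x": -0.078,"y": 0,"z": 0,"spin": 0},
])

```text
clock: 18.5
ee_pos: [0.5299, 0.2433, 0.2266]
ee_rot: [1.709, 1.562, 0.064]
wrist_force: [0.0, -0.6, -1.1]
gripper_width: 0.003
```

```bash
python3 -c "
from h import *
rel([.5222,.1437,.225],85.9); snap('side','s9'); snap('wrist','w9')
a=cv2.resize(cv2.imread('pics/s9.png')[80:200,190:290],(500,600),interpolation=cv2.INTER_CUBIC)
cv2.imwrite('pics/m9.png',a)"; python3 m.py s9 w9
```

```text
clk 18.5 pos [0.5299 0.2433 0.2266] F [ 0.  -0.6 -1.1] w 0.003
axes [[0.0089, 0.9972, -0.0738], [0.0006, -0.0738, -0.9973], [-1.0, 0.0088, -0.0012]]
shift [ 0.0014 -0.0003  0.0999]
spin -0.0024
s9
  padL 121 z 149.9 x 5.6 29.6 y 28.0 70.7 rect [17.4 50.4] 89.5
  padR 157 z 157.9 x 5.6 30.0 y -83.7 -34.3 rect [ 17.6 -59.6] 87.7
  blue 738 z 86.5 x 0.9 82.7 y -110.9 42.3 rect [ 32.  -10.3] 0.3
  hL 97 z 161.9 x -4.2 22.3 y 76.3 104.5 rect [ 9.9 89.6] 8.8
  hR 157 z 161.2 x -5.1 21.3 y -112.6 -90.0 rect [  8.3 -99. ] 88.4
  head 109 z 160.5 x -5.1 -0.4 y -87.4 75.1 rect [ 0.2 -4. ] 89.9
w9
  padL 1883 z 150.2 x 3.0 29.7 y 33.1 76.8 rect [16.1 56.2] 0.5
  padR 309 z 158.4 x 2.3 30.4 y -86.8 -30.6 rect [ 16. -59.] 86.7
  blue 10340 z 83.2 x 3.1 81.9 y -76.6 64.5 rect [42.3 -6. ] 89.9
  hL 1507 z 162.9 x -4.8 22.0 y 83.2 105.0 rect [ 8.  94.3] 89.8
  hR 0
  head 2051 z 160.5 x -7.1 -1.9 y -83.9 79.6 rect [-1.9 -2.6] 0.7
```

View pics/m9.png

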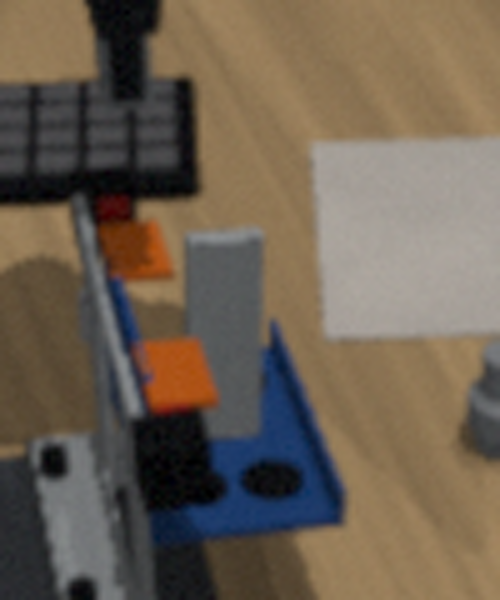

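Call:
apply_moves([
  {"x": 0,"y": 0.001,"z": 0.015,"spin": 0},
  {"x": 0,"y": 0.002,"z": 0.04,"spin": 0},
  {"x": 0,"y": 0.002,"z": 0.065,"spin": 0},
  {"x": 0,"y": 0.002,"z": 0.085,"spin": 0},
  {"x": 0,"y": 0.002,"z": 0.1,"spin": 0},
  {"x": 0,"y": 0.002,"z": 0.1,"spin": 0},
  {"x": 0,"y": 0.002,"z": 0.1,"spin": 0},
])

```text
clock: 19.3
ee_pos: [0.5244, 0.1434, 0.2261]
ee_rot: [1.712, 1.563, 0.067]
wrist_force: [0.1, -0.6, 0.5]
gripper_width: -0.001
```

Call:
apply_moves([
  {"x": 0.015,"y": 0,"z": 0,"spin": 0},
  {"x": 0.035,"y": 0,"z": 0,"spin": 0},
  {"x": 0.05,"y": 0,"z": 0,"spin": 0},
  {"x": 0.06,"y": 0,"z": 0,"spin": 0},
  {"x": 0.065,"y": 0,"z": 0,"spin": 0},
  {"x": 0.067,"y": 0,"z": 0,"spin": 0},
  {"x": 0.068,"y": 0,"z": 0,"spin": 0},
  {"x": 0.069,"y": 0,"z": 0,"spin": 0},
  {"x": 0.069,"y": 0,"z": 0,"spin": 0},
])

```text
clock: 20.2
ee_pos: [0.5252, 0.1435, 0.1575]
ee_rot: [1.73, 1.562, 0.085]
wrist_force: [0.6, 0.7, 1.2]
gripper_width: -0.002
```

Call:
apply_moves([
  {"x": 0.001,"y": 0,"z": 0,"spin": 0},
  {"x": 0.002,"y": 0,"z": 0,"spin": 0},
  {"x": 0.003,"y": 0,"z": 0,"spin": 0},
  {"x": 0.003,"y": 0,"z": 0,"spin": 0},
])

```text
clock: 20.6
ee_pos: [0.5254, 0.1431, 0.1551]
ee_rot: [1.663, 1.561, 0.017]
wrist_force: [-2.8, -2.8, 8.6]
gripper_width: -0.002
```

Call:
apply_moves([
  {"x": 0.001,"y": 0,"z": 0,"spin": 0},
  {"x": 0.002,"y": 0,"z": 0,"spin": 0},
  {"x": 0.003,"y": 0,"z": 0,"spin": 0},
  {"x": 0.003,"y": 0,"z": 0,"spin": 0},
])

```text
clock: 21.0
ee_pos: [0.5254, 0.1427, 0.1525]
ee_rot: [1.601, 1.561, -0.045]
wrist_force: [-2.7, -2.3, 6.4]
gripper_width: -0.001
```

Call:
apply_moves([
  {"x": 0.001,"y": 0,"z": 0,"spin": 0},
  {"x": 0.002,"y": 0,"z": 0,"spin": 0},
  {"x": 0.003,"y": 0,"z": 0,"spin": 0},
  {"x": 0.003,"y": 0,"z": 0,"spin": 0},
])

```text
clock: 21.4
ee_pos: [0.5254, 0.1426, 0.1494]
ee_rot: [1.603, 1.561, -0.043]
wrist_force: [-0.5, -0.4, 0.3]
gripper_width: -0.004
```

Call:
apply_moves([
  {"x": 0.001,"y": 0,"z": 0,"spin": 0},
  {"x": 0.002,"y": 0,"z": 0,"spin": 0},
  {"x": 0.003,"y": 0,"z": 0,"spin": 0},
  {"x": 0.003,"y": 0,"z": 0,"spin": 0},
])

```text
clock: 21.8
ee_pos: [0.5262, 0.1427, 0.1482]
ee_rot: [1.591, 1.559, -0.055]
wrist_force: [-8.5, -4.3, 30.4]
gripper_width: 0.005
```

Hard stop reached. I'll raise the tool well clear and check.

Call:
apply_moves([
  {"x": -0.005,"y": 0,"z": 0,"spin": 0},
  {"x": -0.015,"y": 0,"z": 0,"spin": 0},
  {"x": -0.035,"y": 0,"z": 0,"spin": 0},
  {"x": -0.06,"y": 0,"z": 0,"spin": 0},
  {"x": -0.085,"y": 0,"z": 0,"spin": 0},
  {"x": -0.11,"y": 0,"z": 0,"spin": 0},
  {"x": -0.13,"y": 0,"z": 0.02,"spin": 0},
  {"x": -0.14,"y": -0.01,"z": 0.04,"spin": 0},
  {"x": -0.14,"y": -0.02,"z": 0.07,"spin": 0},
  {"x": -0.14,"y": -0.03,"z": 0.1,"spin": 0},
  {"x": -0.14,"y": -0.03,"z": 0.1,"spin": 0},
  {"x": -0.14,"y": -0.03,"z": 0.1,"spin": 0},
])

```text
clock: 23.0
ee_pos: [0.4871, 0.0449, 0.2883]
ee_rot: [1.594, 1.559, -0.053]
wrist_force: [0.1, -0.3, 0.1]
gripper_width: -0.001
```

```bash
python3 -c "
from h import *
rel([.5222,.1437,.225],85.9); snap('side','s10'); snap('top','t10')
a=cv2.resize(cv2.imread('pics/s10.png')[80:200,190:270],(400,600),interpolation=cv2.INTER_CUBIC)
b=cv2.resize(cv2.imread('pics/t10.png')[190:280,95:245],(400,240),interpolation=cv2.INTER_CUBIC)
c=cv2.resize(cv2.imread('pics/t10.png'),(400,300))
b=cv2.copyMakeBorder(cv2.vconcat([b,c]),0,60,0,0,cv2.BORDER_CONSTANT)
cv2.imwrite('pics/m10.png',cv2.hconcat([a,b]))"; python3 m.py s10 t10
```

```text
clk 23.0 pos [0.4871 0.0449 0.2883] F [ 0.1 -0.3  0.1] w -0.001
axes [[0.0122, 0.997, -0.0765], [-0.0006, -0.0765, -0.9971], [-0.9999, 0.0122, -0.0003]]
shift [ 0.0637  0.0267 -0.1012]
spin -0.0051
s10
  padL 78 z 149.2 x 9.1 29.7 y 26.1 55.2 rect [19.1 41.9] 88.0
  padR 118 z 149.3 x 6.5 29.2 y -89.3 -37.7 rect [ 17.8 -67.7] 1.2
  blue 697 z 77.8 x 3.6 82.6 y -109.7 42.8 rect [ 42.7 -24.4] 87.8
  hL 13 z 162.5 x -4.8 1.1 y 87.3 104.2 rect [-2.1 96. ] 82.4
  hR 159 z 161.3 x -5.0 21.0 y -112.6 -87.7 rect [  8.3 -99.3] 0.0
  head 97 z 161.0 x -5.1 -0.8 y -82.6 78.1 rect [-3.1 -0.4] 0.4
t10
  padL 278 z 148.8 x 6.6 29.7 y 30.7 76.4 rect [17.6 54. ] 0.8
  padR 0
  blue 782 z 76.4 x 38.6 82.4 y -69.6 69.6 rect [ 57.7 -29. ] 86.4
  hL 148 z 161.6 x -3.4 21.3 y 84.6 104.6 rect [ 8.8 94.9] 0.3
  hR 0
  head 74 z 160.4 x -4.4 0.4 y 25.6 82.9 rect [-2.  54.8] 0.0
```

View pics/m10.png

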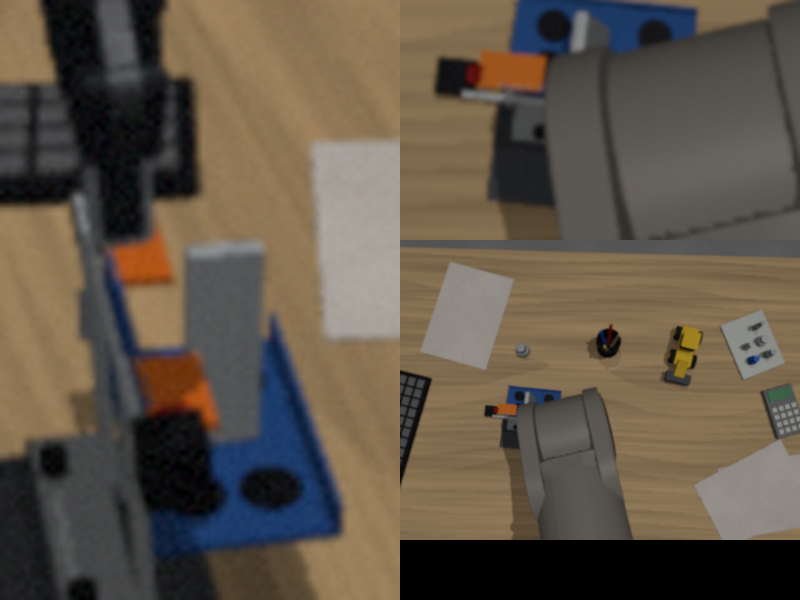

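Call:
apply_moves([
  {"x": 0,"y": 0,"z": 0.03,"spin": 0},
  {"x": 0,"y": 0,"z": 0.06,"spin": 0},
  {"x": 0,"y": 0,"z": 0.09,"spin": 0},
  {"x": 0,"y": 0,"z": 0.12,"spin": 0},
  {"x": 0,"y": 0,"z": 0.15,"spin": 0},
  {"x": 0,"y": 0,"z": 0.18,"spin": 0},
  {"x": 0,"y": 0,"z": 0.2,"spin": 0},
  {"x": 0,"y": 0,"z": 0.2,"spin": 0},
  {"x": 0,"y": 0,"z": 0.2,"spin": 0},
])

```text
clock: 24.0
ee_pos: [0.4729, -0.1526, 0.2878]
ee_rot: [1.662, 1.559, 0.018]
wrist_force: [0.4, 0.7, -0.0]
gripper_width: 0.004
```

```bash
python3 -c "
from h import *
snap('side','s11'); snap('top','t11')
a=cv2.resize(cv2.imread('pics/s11.png')[100:190,200:270],(467,600),interpolation=cv2.INTER_CUBIC)
b=cv2.resize(cv2.imread('pics/t11.png')[190:280,95:245],(800,480),interpolation=cv2.INTER_CUBIC)[:,100:]
cv2.imwrite('pics/m11.png',cv2.hconcat([cv2.resize(a,(300,385)),cv2.resize(b,(500,385))]))"; python3 m.py s11 t11
```

```text
s11
  padL 0
  padR 0
  blue 191 z 79.6 x 1.0 82.9 y -110.3 9.8 rect [ 42.1 -49. ] 87.1
  hL 0
  hR 44 z 160.3 x -5.2 1.1 y -112.5 -86.1 rect [ -2.  -98.8] 0.2
  head 65 z 160.4 x -5.1 -0.5 y -89.3 3.1 rect [ -3.  -42.8] 0.6
t11
  padL 275 z 148.8 x 6.6 29.5 y 30.3 76.7 rect [18.1 53.9] 5.3
  padR 285 z 148.8 x 5.6 29.9 y -79.4 -34.5 rect [ 17.7 -57.1] 1.4
  blue 1312 z 77.1 x 4.7 81.9 y -70.2 67.9 rect [42. -1.] 90.0
  hL 138 z 161.7 x -3.2 21.0 y 84.8 104.5 rect [ 8.6 94.6] 4.9
  hR 162 z 161.6 x -3.5 23.7 y -109.2 -87.8 rect [ 10.1 -98.3] 0.6
  head 194 z 160.3 x -4.5 0.3 y -83.8 81.0 rect [-2.  -0.6] 0.2
```

View pics/m11.png

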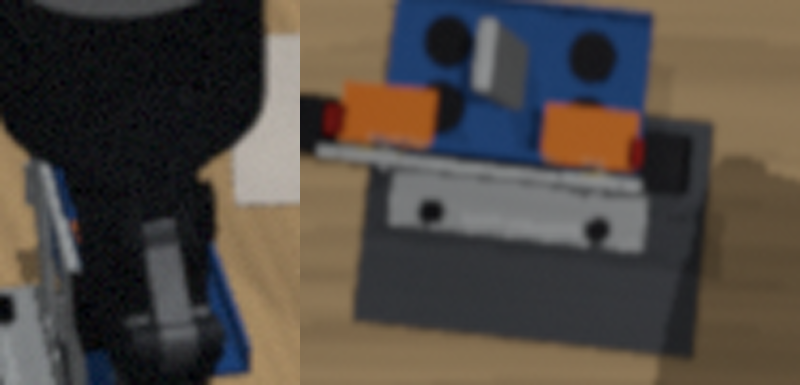

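The top view shows both red catches out over the outer edges of the orange pads. In the picture they are at about (332,118) and (636,152), and both pads read z 148.8 mm. I'm handing the job in.

```bash
python3 -c "
from h import *
print(manip.job_done())"
```

```text
the job is handed in; nothing more can be done
None
```

The tray is home on the stand with both catches snapped out over their pads, and I handed the job in at about 24 s on the robot's clock.

- **Hanging:** I gripped the tray by its fin, moved it to the stand and slid both tabs into the upper slots. There was only light contact, about 7 N. I lowered it onto the catches, with the pads level at about 162 mm, and let go.
- **Pressing:** I pressed the left pad first, then the right, each down to a hard stop at about 28–30 N.
- **Final top view:** Both pads are level at 148.8 mm, against about 149 mm expected. The robot is touching nothing, and the bystanders look unmoved (judged by eye only).

**Weaker checks and slips:**
- **Left catch:** The readings between steps never showed a clear force peak, so I judged it by sight. The pad stayed down and the red wedge was visible over it.
- **Right catch:** It showed about 9 N, then a drop.
- **Last side picture:** The arm blocked it, so the final check rests on the top camera. The side view just before it gave 149.2 and 149.3 mm.
- **Refused moves:** One set of three move calls was refused because values were missing. Nothing moved.

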